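# Hold the fume box shutter half open

### The arm

A 6-joint arm with a two-finger parallel gripper is mounted at the origin on the work surface. World frame = base frame: x ahead of the robot, y to its left, z up, the work surface at z = 0. Lengths are in m, angles in rad, forces in N, time in s.
With the tool pointing down it reaches from about 0.35 to 0.775 m from the base axis. Payload 7.3 kg.
Tool frame: the origin (TCP) lies on the centre line of the jaws, within the pads' length; the fingertips stand 17 mm ahead of it and the grasp point (between the pads) lies 2 mm behind it (robot.tcp_to_tips is the distance from the TCP to the fingertips, in m); z points along the fingers, y is the line along which they close (so a half turn about z gives the same grasp; the last joint's range is limited). The gripper opens to 92 mm and grips with 3 to 60 N. Pads are 19 mm wide; open, the fingers measure 130 mm over their backs; the gripper's body (75 mm by 190 mm) begins 47 mm behind the grasp point.
Start: joints at [1.02, 0.342, 1.524, -0, 1.275, -0.146], TCP at [0.207, 0.483, 0.244] pointing down, gripper open.
Joint ranges: [-2.53, 2.53], [-0.77, 2.02], [0.04, 2.7], [-1, 4.14], [0.28, 2.66], [-3.11, 3.11]. Speed limits (rad/s): [2.57, 2.57, 3.14, 3.14, 3.14, 3.14].

### API

Orientations are given as [roll, pitch, yaw] about the fixed x, y, z axes, in that order (R = Rz(yaw) Ry(pitch) Rx(roll)).
In Python, from cell import robot gives the robot as it stands. The module is installed in compiled form; this text tells all that it offers.
- The arm moves only by the tool carry_out, never from a script. Its argument "commands" is a list of rows, each a list of 3 entries, a list of its own where there are three numbers: the shift along the tool's x, y, z in m, then the turn about the tool's z in rad, then the opening, from 0 (shut) to 1 (fully open). In form: [[[dx, dy, dz], yaw, claw], ...]. A call has 1 to 20 rows; each row shifts and turns the commanded pose from where the row before left it, along the tool's axes as they then stand; what a row does not reach is not made up. A row lasts 1/8 s, in which the tool goes at most 62.5 mm and 10.7 degrees, less where a joint would pass 70% of its speed; a pose out of reach is approached as far as the arm can. A call is refused whole if a number of a shift passes 0.0625 or a number of a turn 0.188, either way. A call with a gripper value outside its range is refused whole. The fingers move at their own pace and stop on an object; "newtons" is the grip in N (left out, the last holds). Time passes only in rows, so rows that do not move let the fingers close. It gives the time, the measured TCP pose, the force, the opening and the grip force at its end, in the units of the state.
- robot.observe(): the state, without advancing time (a new reading comes with each control period).
- robot.read_camera(name): name is "scene" or "top" or "wrist"; returns a dict with "pixels" (420x560x3 uint8, red, green, blue), "fx", "fy", "cx", "cy" (pixels), "view" (4x4, takes a point from world to camera coordinates); the wrist camera has in their place "T_tool_cam" (4x4, takes a point from camera to tool coordinates, whose origin is the TCP and whose axes are the flange's). Camera axes: x right, y up, looking along -z (the intrinsics and any distortion apply to the point x, -y, -z); pixel columns grow to the right and rows downward; lengths in m; the calibration is good to about 2 mm. A picture is of the moment at which its call begins: read the wrist's pose just before it. There is no depth.
- robot.hand_in(): hands the job in; it is judged then, once.
Trained networks look in a picture, given as the dict that the camera call returned (one of the last four; its "shot" number tells which), for a name from the list of things; names that differ only in an ending like _2 or _b are one class to them, and where a whole thing is asked for, a point or a joint stands for the part that bears it (a point fixed in the world has none). Each returns a list of dicts, best first, with "p" (0 to 1); they miss things now and then, are a little off and sometimes report something else, mostly with a low value. They report only what shows in the picture. A call takes as long as a camera call. They do not tell look-alikes from the thing itself.
- robot.find_in(picture, name): "at" ([column, row] in pixels, amid what is visible of it).
- robot.tip_of(picture, name): "at" ([column, row] in pixels: a listed point, or the origin of a listed thing).
The state is a dict: "time": time; "qpos": joint angles; "qvel": joint speeds; "joint_efforts": joint torques, N m; "tool_pos": TCP position; "tool_rot": TCP orientation; "contact_force": force on the tool from outside, world axes, zero at the start; "torque": the same for the moment, N m; "opening": finger opening in m; "grip_force": force on a finger pad.
Only numpy, scipy, OpenCV 4.12 (cv2) and the standard library are available. Lean on these libraries where they do the work, as an engineer would, in place of code of your own. Each camera call takes 0.05 s, during which the arm holds its last target. There are 200 camera calls.

### The job

At the soldering bench, first slide the round selector knob on the diverter block all the way home to its end stop at the outlet-pipe end, leaving the fume box shutter shut meanwhile. Then slide the sprung shutter of the fume box open by its bar grip to half of its travel, where the bar stands level with the two index pins, and finish while still holding it there against its spring. Leave the jar, the spoon and the soldering brick where they are.

Things in the scene. Friction and masses are not known exactly. Their poses are not given: they have to be found in the camera images.
- fume_box: Grey box fixed to the bench, 160 (x) x 220 (y) x 50 high mm, with a grilled air opening in its top under a sliding aluminium shutter plate. Origin: centre of its underside, on the bench. Its z is up; the shutter slides along its y and opens towards +y. Two guide rails (7 mm high above the top) run along y at x = +-46 mm; two black index pins (10 mm thick, 12 mm high above the top), outside the rails, stand at x = +-64 mm, y = -10 mm. A pipe stub leaves its +x face.
- shutter_grip (a point): Centre of the black bar grip on the shutter plate. The bar is 34 mm along x, 18 mm along y (the sliding direction) and 38 mm high, so it reaches 19 mm above and below this point, and stands on the 3 mm shutter plate (82 x 90 mm), at box x = 0. This point is 73 mm above the bench; with the shutter shut it is at y = -50 mm in the fume box frame, and it moves to y = +30 mm with the shutter fully open.
- half_mark (a point): Fixed point midway between the two index pins, at the height of the bar's centre: the bar's centre lies here when the shutter is at half travel (x = 0, y = -10 mm in the fume box frame).
- shutter (a joint): Shutter opening in m along the fume box's +y: 0 shut, 0.08 fully open, 0.04 half. A spring always drives it shut: about 4 N at 0, 9 N at half, 14 N fully open (130 N/m); it shuts if let go.
- diverter: Grey block fixed to the bench, 90 (x) x 170 (y) x 50 high mm, with a straight bright track along y in its top and an aluminium outlet pipe (40 mm thick, 30 mm long) leaving its +y end face. Origin: centre of its underside, on the bench. z is up, +y points to the outlet-pipe end.
- selector_grip (a point): Centre of the black round upright selector knob (28 mm diameter, 40 mm high, so 20 mm above and below this point), 71 mm above the bench. It moves along the diverter's y at x = 0, from y = -45 mm to y = +45 mm, the end stop at the outlet-pipe end.
- selector (a joint): Selector position in m along the diverter's +y: 0 at the end away from the pipe, 0.09 at the end stop at the outlet-pipe end. It has about 2 N of friction and stays where it is left. It starts somewhere between 0 and 0.045.
- jar: Bystander: amber glass jar with a white cap, 56 mm diameter, 75 mm high, standing loose on the bench. Origin: centre of its underside.
- spoon: Bystander: steel spoon about 200 mm long lying loose on the bench along its own x, bowl at +x. Origin: on the bench, near its middle, where handle meets shank.
- brick: Bystander: pale soldering brick, 90 x 60 x 30 mm, with a brass signet ring on it, loose on the bench. Origin: centre of its underside.
There are look-alikes about, which are no part of the job. What is shaped like the diverter but yellow is not meant.

How it is judged:
By the outcome, as a careful person would: the job done as asked, in the order asked, and still so for the second after the job is handed in, while the arm keeps its last pose, push and grip.
It also fails if it takes over 43 s, if anything falls off the work surface, if the arm or the gripper's body presses on something with over 40 N, if the wrist force passes 120 N, or if a joint passes its speed limit or range.

## Working session

There is one attempt and no reset: what is moved stays moved. The work goes in short steps, Python scripts to look and compute and a tool call to move; the robot and the scene stay as the last step left them, time stands still between calls to the robot, and variables do not carry over. Pictures are saved under pics/ and viewed, at most 10 in all, crops included, and the job is handed in when it is done.

Besides the shell and the picture viewer there is one more tool, called after "Request:" in YAML: its name, and indented under it one key for each argument. carry_out: Moves the arm, as the interface text tells. Its arguments: {"type":"object","properties":{"commands":{"type":"array"},"newtons":{"type":"number"}},"required":["commands"]}

```bash
mkdir -p pics; cat > h.py <<'E'
import numpy as np, cv2
from cell import robot
def ray(p,uv,z):
    # intersect pixel ray with world plane z
    V=np.array(p["view"]); d=np.array([(uv[0]-p["cx"])/p["fx"],-(uv[1]-p["cy"])/p["fy"],-1.])
    R=V[:3,:3].T; c=-R@V[:3,3]; w=R@d
    return c+w*(z-c[2])/w[2]
def save(p,n): cv2.imwrite("pics/"+n,cv2.cvtColor(p["pixels"],cv2.COLOR_RGB2BGR))
E
python3 - <<'E'
from h import *
s=robot.observe(); print(s["time"],s["tool_pos"],s["tool_rot"],s["opening"])
Z=dict(fume_box=0,shutter_grip=.073,diverter=0,selector_grip=.071,jar=0,spoon=0,brick=0)
for c in("top","scene"):
    p=robot.read_camera(c); save(p,c+"1.png"); print([k for k in p if k!="pixels"])
    for n,z in Z.items():
        for d in robot.tip_of(p,n)[:3]: print(c,n,round(d["p"],2),np.round(d["at"]),np.round(ray(p,d["at"],z)[:2],3))
E
```

```text
0.0 [0.20654233 0.48224578 0.24303803] [-3.14007859e+00 -2.42373537e-04  2.73674482e+00] 0.09161733730276449
['fx', 'fy', 'cx', 'cy', 'view', 'shot']
top fume_box 0.7 [229. 232.] [0.506 0.18 ]
top shutter_grip 0.74 [240. 233.] [0.497 0.141]
top diverter 0.84 [368. 277.] [ 0.391 -0.213]
top diverter 0.8 [358. 202.] [ 0.603 -0.185]
top diverter 0.6 [468. 296.] [ 0.345 -0.489]
top selector_grip 0.66 [369. 199.] [ 0.597 -0.202]
top selector_grip 0.54 [492. 285.] [ 0.378 -0.525]
top selector_grip 0.41 [393. 276.] [ 0.393 -0.265]
top jar 0.32 [238. 231.] [0.509 0.153]
top spoon 0.61 [455. 205.] [ 0.599 -0.461]
top brick 0.58 [135. 221.] [0.529 0.447]
['fx', 'fy', 'cx', 'cy', 'view', 'shot']
scene fume_box 0.63 [343. 247.] [0.507 0.185]
scene shutter_grip 0.94 [330. 222.] [0.505 0.133]
scene diverter 0.96 [228. 213.] [ 0.595 -0.185]
scene diverter 0.91 [212. 146.] [ 0.357 -0.482]
scene diverter 0.85 [261. 178.] [ 0.396 -0.209]
scene selector_grip 0.68 [221. 193.] [ 0.592 -0.208]
scene selector_grip 0.52 [251. 152.] [ 0.375 -0.267]
scene selector_grip 0.43 [198. 126.] [ 0.363 -0.539]
scene jar 0.63 [228. 271.] [ 0.766 -0.03 ]
scene spoon 0.6 [166. 182.] [ 0.606 -0.466]
scene brick 0.97 [423. 296.] [0.531 0.435]
```

View pics/top1.png

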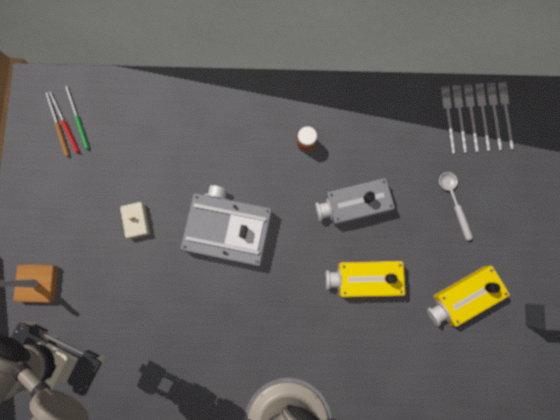

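View pics/scene1.png

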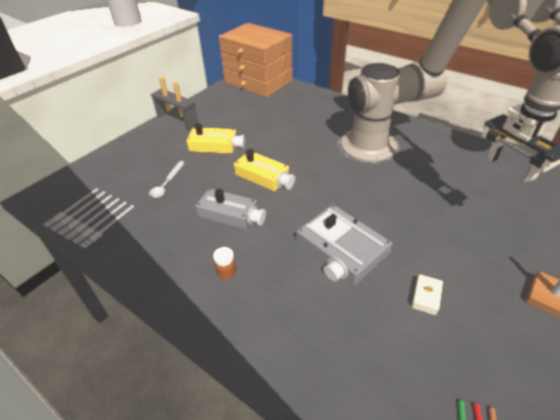

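The scene shows these candidates for the selector: grey block knob at top (369,199), yellow block knob at (393,278) and yellow block knob at (492,288). The grey one is the diverter; its pipe is on the left at (323,210), towards world +y. The fume box is at (228,230) with its stub at (217,192) and bar at (243,231). One close crop will confirm this and give the axes.

```bash
python3 - <<'E'
from h import *
p=robot.read_camera("top"); im=cv2.cvtColor(p["pixels"],cv2.COLOR_RGB2BGR)[160:280,170:410]
cv2.imwrite("pics/crop.png",cv2.resize(im,None,fx=3.33,fy=3.33,interpolation=cv2.INTER_CUBIC))
E
```

```text
(no output)
```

View pics/crop.png

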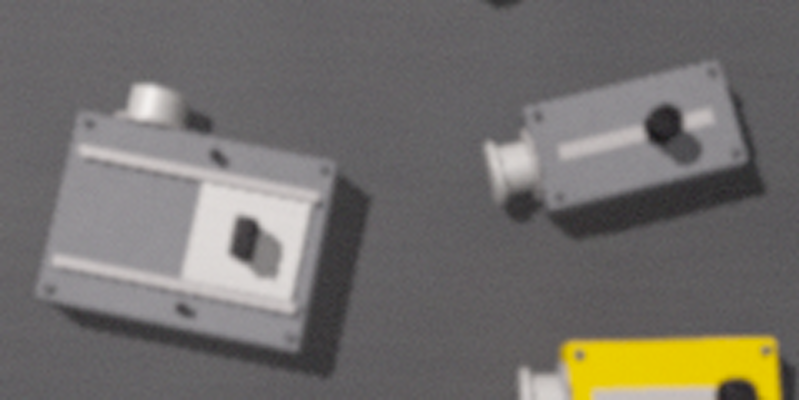

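The crop confirms it: the grey diverter has its knob at crop (664,120) and its pipe at (510,165). On the fume box the bar is at (245,238) and the index pins at (219,157) and (184,309), with the shutter shut. Next I compute poses from the corner screws.

```bash
cat >> h.py <<'E'
E
python3 - <<'E'
from h import *
p=robot.read_camera("top")
W=lambda q,z: ray(p,(170+q[0]/3.33,160+q[1]/3.33),z)[:2]
s=robot.observe(); 
def box(name,TL,TR,BR,BL):
    a,b,c,d=[W(q,.05) for q in(TL,TR,BR,BL)]
    y=(a+d)/2-(b+c)/2; x=(a+b)/2-(d+c)/2
    ctr=(a+b+c+d)/4; print(name,ctr.round(4),"yaw from y",np.degrees(np.arctan2(-y[0],y[1])).round(1),"from x",np.degrees(np.arctan2(x[1],x[0])).round(1),np.linalg.norm(x),np.linalg.norm(y))
    th=(np.arctan2(-y[0],y[1])+np.arctan2(x[1],x[0]))/2
    return ctr,th
c,t=box("div",(537,117),(713,71),(737,154),(559,198))
Y=np.array([-np.sin(t),np.cos(t)]); k=W((664,119),.085); print("knob",k,"y",(k-c)@Y,"end",c+.045*Y,"Y",Y,t)
c,t=box("box",(90,123),(325,170),(290,338),(48,289))
Y=np.array([-np.sin(t),np.cos(t)]); k=W((245,238),.08); print("bar",k,"y",(k-c)@Y,"pred shut",c-.05*Y,"half",c-.01*Y,Y,t)
print((W((219,157),.06)+W((184,309),.06))/2)
print(s["tool_pos"],s["tool_rot"],s["qpos"])
E
```

```text
div [ 0.5968 -0.1854] yaw from y 15.9 from x 15.6 0.07070066350689852 0.15143211946836918
knob [ 0.60385674 -0.20173255] y -0.017619696845578955 end [ 0.5845202  -0.14212455] Y [-0.27181871  0.96234848] 0.27528239536585275
box [0.5087 0.1803] yaw from y -9.9 from x -10.3 0.1400178391073467 0.19940818923532153
bar [0.49957487 0.13067854] y -0.05044501432847007 pred shut [0.49992958 0.13106753] half [0.50692228 0.17045157] [0.17481759 0.98460084] -0.17572050643373405
[0.5052755  0.16788664]
[0.2067472  0.48260621 0.24377552] [3.14143269e+00 2.03428198e-05 2.73678198e+00] [ 1.02001495e+00  3.41951520e-01  1.52407189e+00  3.28327642e-06
  1.27540802e+00 -1.45971657e-01]
```

Request:
carry_out:
  commands:
    - [[0,0,0],-0.17,1]
    - [[0,0,0],-0.17,1]
    - [[0,0,0],-0.17,1]
    - [[0,0,0],-0.17,1]
    - [[-0.0139,-0.0548,0.005],0,1]
    - [[-0.0139,-0.0548,0.005],0,1]
    - [[-0.0139,-0.0548,0.005],0,1]
    - [[-0.0139,-0.0548,0.005],0,1]
    - [[-0.0139,-0.0548,0.005],0,1]
    - [[-0.0139,-0.0548,0.005],0,1]
    - [[-0.0139,-0.0548,0.005],0,1]
    - [[-0.0139,-0.0548,0.005],0,1]
    - [[-0.0139,-0.0548,0.005],0,1]
    - [[-0.0139,-0.0548,0.005],0,1]
    - [[-0.0139,-0.0548,0.005],0,1]
    - [[-0.0139,-0.0548,0.005],0,1]
    - [[-0.0139,-0.0548,0.005],0,1]
    - [[-0.0139,-0.0548,0.005],0,1]
  newtons: 20

```text
time: 3.15
tool_pos: [0.6033, -0.2046, 0.1735]
tool_rot: [-3.142, 0.0, -2.867]
contact_force: [1.1, 0.3, -0.1]
opening: 0.0916
grip_force: 0.0
```

```bash
cat >> h.py <<'E'
def wray(p,s,uv,z):
    from scipy.spatial.transform import Rotation as Ro
    T=np.eye(4); T[:3,:3]=Ro.from_euler("xyz",s["tool_rot"]).as_matrix(); T[:3,3]=s["tool_pos"]
    q=dict(p); q["view"]=np.linalg.inv(T@np.array(p["T_tool_cam"])); w=ray(q,uv,z)
    return w, T[:3,:3].T@(w-T[:3,3])
E
python3 - <<'E'
from h import *
s=robot.observe(); p=robot.read_camera("wrist"); save(p,"w1.png"); print([k for k in p if k!="pixels"])
for d in robot.tip_of(p,"selector_grip"): print(d["p"],d["at"],*wray(p,s,d["at"],.071))
E
```

```text
['fx', 'fy', 'cx', 'cy', 'T_tool_cam', 'shot']
0.78 [275.5, 204.9] [ 0.59840778 -0.20491168  0.071     ] [0.0048005  0.00106358 0.10252503]
```

View pics/w1.png

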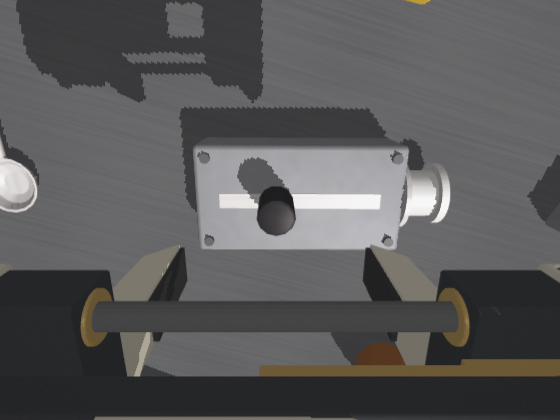

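The wrist view shows the grey block with its knob at (276,210), between the open fingers, and the pipe to the right (425,195), which is tool +y. I go down and close.

Request:
carry_out:
  commands:
    - [[0.003,0.001,0.03],0,1]
    - [[0,0,0.03],0,1]
    - [[0,0,0.025],0,1]
    - [[0,0,0.013],0,1]
    - [[0,0,0],0,0.2]
    - [[0,0,0],0,0.2]
    - [[0,0,0],0,0.2]
    - [[0,0,0],0,0.2]
    - [[0,0,0],0,0.2]
    - [[0,0,0],0,0.2]
  newtons: 20

```text
time: 4.5
tool_pos: [0.5994, -0.2027, 0.0758]
tool_rot: [-3.142, 0.0, -2.866]
contact_force: [-0.4, -0.4, -0.5]
opening: 0.0364
grip_force: 0.0
```

Request:
carry_out:
  commands:
    - [[0,0,0],0,0.1]
    - [[0,0,0],0,0.1]
    - [[0,0,0],0,0.1]
    - [[0,0,0],0,0.1]

```text
time: 5.0
tool_pos: [0.5995, -0.2029, 0.0758]
tool_rot: [-3.141, 0.0, -2.866]
contact_force: [1.1, -2.7, -0.1]
opening: 0.0273
grip_force: 20.0
```

Request:
carry_out:
  commands:
    - [[0,0.01,0],0,0.1]
    - [[0,0.01,0],0,0.1]
    - [[0,0.01,0],0,0.1]
    - [[0,0.01,0],0,0.1]
    - [[0,0.01,0],0,0.1]
    - [[0,0.006,0],0,0.1]
    - [[0,0,0],0,0.1]

```text
time: 5.88
tool_pos: [0.584, -0.1476, 0.0757]
tool_rot: [3.14, 0.0, -2.866]
contact_force: [2.9, 2.0, 0.8]
opening: 0.0274
grip_force: 20.0
```

Request:
carry_out:
  commands:
    - [[0,0.003,0],0,0.1]
    - [[0,0.003,0],0,0.1]
    - [[0,0,0],0,0.1]

```text
time: 6.25
tool_pos: [0.5827, -0.1429, 0.0757]
tool_rot: [3.142, 0.001, -2.867]
contact_force: [4.6, 0.7, -1.6]
opening: 0.0274
grip_force: 20.0
```

Request:
carry_out:
  commands:
    - [[0,0.003,0],0,0.1]
    - [[0,0,0],0,0.1]

```text
time: 6.5
tool_pos: [0.5827, -0.1426, 0.0758]
tool_rot: [-3.137, 0.002, -2.867]
contact_force: [5.9, -9.3, -5.5]
opening: 0.0272
grip_force: 20.0
```

Request:
carry_out:
  commands:
    - [[0,0.003,0],0,0.1]
    - [[0,0,0],0,0.1]

```text
time: 6.75
tool_pos: [0.5826, -0.1423, 0.0759]
tool_rot: [-3.133, 0.003, -2.867]
contact_force: [8.1, -18.5, -9.1]
opening: 0.0273
grip_force: 20.0
```

The knob is blocked with 18 N at diverter y ≈ 45 mm, so it is at its end stop. I release it, lift, and go to the bar.

Request:
carry_out:
  commands:
    - [[0,0,0],0,1]
    - [[0,0,0],0,1]
    - [[0,0,0],0,1]
    - [[0,0,0],0,1]
    - [[0,0,0],0,1]
    - [[0,0,-0.05],0,1]
    - [[0,0,-0.05],0,1]
    - [[0,0,0],0.15,1]
    - [[0,0,0],0.15,1]
    - [[0,0,0],0.15,1]
    - [[0.0211,0.0415,0],0,1]
    - [[0.0211,0.0415,0],0,1]
    - [[0.0211,0.0415,0],0,1]
    - [[0.0211,0.0415,0],0,1]
    - [[0.0211,0.0415,0],0,1]
    - [[0.0211,0.0415,0],0,1]
    - [[0,0,0],0,1]

```text
time: 8.88
tool_pos: [0.4983, 0.1326, 0.1759]
tool_rot: [3.141, -0.0, 2.971]
contact_force: [0.2, -0.4, -0.1]
opening: 0.0922
grip_force: 0.0
```

```bash
python3 - <<'E'
from h import *
s=robot.observe(); print(s["tool_pos"],s["tool_rot"]); p=robot.read_camera("wrist"); save(p,"w2.png")
for d in robot.tip_of(p,"shutter_grip"): print(d["p"],d["at"],*wray(p,s,d["at"],.073))
t=robot.read_camera("top"); save(t,"t2.png")
for d in robot.tip_of(t,"selector_grip"): w=ray(t,d["at"],.071)[:2]; print(d["p"],w,(w-[.5968,-.1854])@[-.2718,.9623])
cv2.imwrite("pics/both.png",cv2.cvtColor(np.hstack([cv2.resize(p["pixels"],(400,300)),cv2.resize(t["pixels"][150:270,250:410],(400,300))]),cv2.COLOR_RGB2BGR))
E
```

```text
[0.49827664 0.13256689 0.17587206] [ 3.14115914e+00 -4.89715354e-04  2.97117493e+00]
0.83 [275.6, 218.3] [0.50423502 0.1321682  0.073     ] [-0.00599006  0.00057299  0.10286939]
0.66 [ 0.37281955 -0.52365867] -0.2646284330602305
0.59 [ 0.58877026 -0.14090425] 0.045000740040385866
0.51 [ 0.39419351 -0.25967996] -0.016411166537670094
```

View pics/both.png

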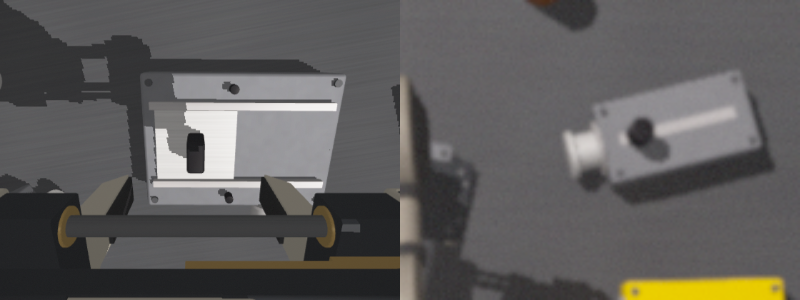

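The left panel shows the bar at (195,152) between the fingers, with the shutter shut. The right panel shows the knob at the pipe end of its track (640,132). I go down and grip the bar.

Request:
carry_out:
  commands:
    - [[-0.003,0,0.03],0,1]
    - [[0,0,0.03],0,1]
    - [[0,0,0.025],0,1]
    - [[0,0,0.011],0,1]
    - [[0,0,0],0,0]
    - [[0,0,0],0,0]
    - [[0,0,0],0,0]
    - [[0,0,0],0,0]
    - [[0,0,0],0,0]
    - [[0,0,0],0,0]
    - [[0,0,0],0,0]
    - [[0,0,0],0,0]
    - [[0,0,0],0,0]
    - [[0,0,0],0,0]
    - [[0,0,0],0,0]
    - [[0,0,0],0,0]
  newtons: 40

```text
time: 11.08
tool_pos: [0.5027, 0.1309, 0.0797]
tool_rot: [3.139, 0.0, 2.967]
contact_force: [1.0, 7.8, -1.1]
opening: 0.0176
grip_force: 40.0
```

Request:
carry_out:
  commands:
    - [[0,0.008,0],0,0]
    - [[0,0.008,0],0,0]
    - [[0,0.008,0],0,0]
    - [[0,0.008,0],0,0]
    - [[0,0.008,0],0,0]
    - [[0,0,0],0,0]
    - [[0,0,0],0,0]
    - [[0,0,0],0,0]

```text
time: 12.08
tool_pos: [0.5092, 0.1676, 0.0797]
tool_rot: [-3.139, -0.001, 2.967]
contact_force: [-1.7, -8.4, 2.1]
opening: 0.0175
grip_force: 40.0
```

```bash
python3 - <<'E'
from h import *
c=np.array([.5087,.1803]);Y=np.array([.1748,.9846])
s=robot.observe(); print(s["tool_pos"],"box y",(s["tool_pos"][:2]-c)@Y,s["contact_force"],s["grip_force"])
p=robot.read_camera("wrist");t=robot.read_camera("scene");q=robot.read_camera("top")
for d in robot.tip_of(t,"shutter_grip"): w=ray(t,d["at"],.073)[:2]; print("scene",d,w,(w-c)@Y)
for d in robot.tip_of(q,"selector_grip"): w=ray(q,d["at"],.071)[:2]; print(d["p"],(w-[.5968,-.1854])@[-.2718,.9623])
cv2.imwrite("pics/both3.png",cv2.cvtColor(np.hstack([cv2.resize(p["pixels"],(400,300)),cv2.resize(t["pixels"][180:300,270:430],(400,300))]),cv2.COLOR_RGB2BGR))
E
```

```text
[0.50918189 0.167585   0.0797043 ] box y -0.012434953911667723 [-1.72361153 -8.44652751  2.14679002] 40.00060021877289
scene {'at': [342.4, 227.8], 'p': 0.97} [0.50501379 0.17274839] -0.008079663011623021
0.65 0.05667614621405181
0.44 -0.02412270044718582
```

View pics/both3.png

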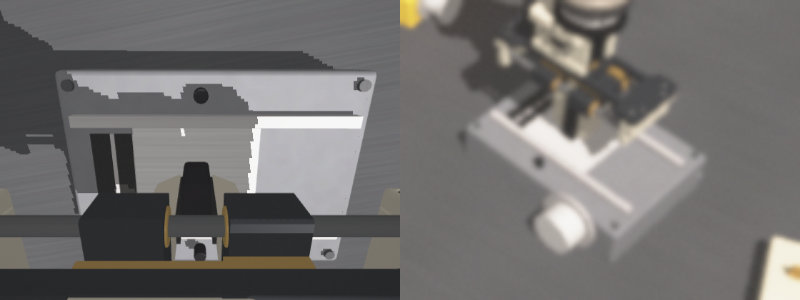

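The wrist panel shows the bar (196,168) held just short of the line through the two pins (201,95) and (200,250). The tool has moved 37.3 mm, so 2.7 mm remain.

Request:
carry_out:
  commands:
    - [[0,0.0027,0],0,0]
    - [[0,0,0],0,0]
    - [[0,0,0],0,0]
    - [[0,0,0],0,0]

```text
time: 12.82
tool_pos: [0.5096, 0.1702, 0.0797]
tool_rot: [-3.139, -0.001, 2.967]
contact_force: [-0.8, -9.1, 1.3]
opening: 0.0175
grip_force: 40.0
```

```bash
python3 - <<'E'
from h import *
s=robot.observe(); print(s["tool_pos"],(s["tool_pos"][:2]-np.array([.5027,.1309]))@[.1748,.9846],s["contact_force"],s["opening"],s["time"])
p=robot.read_camera("wrist"); cv2.imwrite("pics/w4.png",cv2.cvtColor(cv2.resize(p["pixels"][80:380,180:380],(400,600)),cv2.COLOR_RGB2BGR))
E
```

```text
[0.50963785 0.17015116 0.07970903] 0.039859431655545265 [-0.8043168  -9.10155077  1.27691151] 0.017525196500519518 12.825
```

View pics/w4.png

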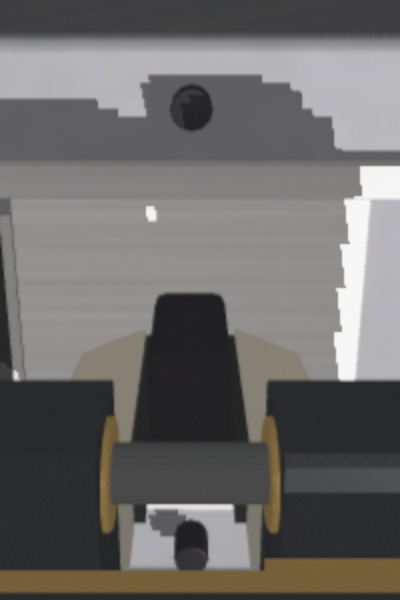

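The bar (190,370) now lies on the line of both pins, (191,107) and (191,545). The spring force reads 9.1 N, which matches half travel. I hand in while holding.

```bash
python3 -c "
from cell import robot
print(robot.hand_in())"
```

```text
the job is handed in; nothing more can be done
None
```

I slid the selector to its end stop at the outlet-pipe end first, then opened the shutter to half travel (39.9 mm, level with the pins) and handed in at about 13 s still holding it; the hand-in returned no verdict.

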